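# Tip the controller case back and slide the lifting blade under it

## Robot

A 6-joint arm with a two-finger parallel gripper is mounted at the origin on the work surface. World frame = base frame: x ahead of the robot, y to its left, z up, the work surface at z = 0. Lengths are in m, angles in rad, forces in N, time in s.
With the tool pointing down it reaches from about 0.3 to 0.875 m from the base axis. Payload 6.4 kg.
Tool frame: the origin (TCP) lies on the centre line of the jaws, within the pads' length; the fingertips stand 25 mm ahead of it and the grasp point (between the pads) lies 6 mm ahead of it; z points along the fingers, y is the line along which they close (so a half turn about z gives the same grasp; the last joint's range is limited). The gripper opens to 85 mm and grips with 20 to 120 N. Pads are 22 mm wide; open, the fingers measure 114 mm over their backs; the gripper's body (76 mm by 85 mm) begins 54 mm behind the grasp point. The pads swing forward as they close: fully open they stand 13 mm farther back than shut.
Start: joints at [0.967, 0.181, 1.607, -0, 1.354, -0.206], TCP at [0.223, 0.53, 0.256] pointing down, gripper open.
Joint ranges: [-2.99, 2.99], [-0.89, 2.07], [0.3, 2.58], [-1.14, 4.28], [0, 2.63], [-3.12, 3.12]. Speed limits (rad/s): [2.57, 2.57, 3.01, 3.14, 3.14, 3.14].

## Interface

Orientations are given as a unit quaternion [w, x, y, z].
In Python, from bench import get_obs, camera, hand_in, spot_in gives the robot as it stands.
- The arm moves only by the shell command python3 -m jog 'ROWS'. ROWS is JSON, one flat list of numbers, 7 for each row, row after row: the shift along the tool's x, y, z in m, then the turn, a rotation vector about the tool's x, y, z in rad, then the closure, from 0 (fully open) to 1 (shut). A call has 1 to 20 rows; each row is the pose to reach, as a shift and turn from the pose commanded when the call began, along the tool's axes at that moment; what a row does not reach only later rows make up. A row lasts 1/8 s, in which the tool goes at most 62.5 mm and 10.7 degrees, less where a joint would pass 70% of its speed; a pose out of reach is approached as far as the arm can. A call with a gripper value outside its range is refused whole. The fingers move at their own pace and stop on an object; the grip force is fixed at half the most. Time passes only in rows, so rows that repeat a pose let the fingers close. It gives the time, the measured TCP pose, the force, the opening and the grip force at its end, in the units of the state.
- get_obs(): the state, without advancing time (a new reading comes with each control period).
- camera(name): name is "scene" or "side" or "wrist"; returns a dict with "frame" (480x640x3 uint8, red, green, blue), "mtx" (3x3 intrinsics, pixels), "distortion" ([k1, k2, p1, p2, k3] as OpenCV has them; the pictures are not rectified), "extrinsics" (4x4, takes a point from camera to world coordinates). Camera axes: x right, y up, looking along -z (the intrinsics and any distortion apply to the point x, -y, -z); pixel columns grow to the right and rows downward; lengths in m; the calibration is good to about 2 mm. A picture is of the moment at which its call begins. There is no depth.
- hand_in(): hands the job in; it is judged then, once.
Trained networks look in a picture, given as the dict that the camera call returned (one of the last four; its "shot" number tells which), for a name from the list of things; names that differ only in an ending like _2 or _b are one class to them, and where a whole thing is asked for, a point or a joint stands for the part that bears it (a point fixed in the world has none). Each returns a list of dicts, best first, with "confidence" (0 to 1); they miss things now and then, are a little off and sometimes report something else, mostly with a low value. They report only what shows in the picture. A call takes as long as a camera call. They do not tell look-alikes from the thing itself.
- spot_in(picture, name): "xyz" ([x, y, z] in m, in world coordinates, good to about 4 mm: the middle of the surface that is visible of it).
The state is a dict: "time_s": time; "q": joint angles; "dq": joint speeds; "joint_efforts": joint torques, N m; "eef_pos": TCP position; "eef_rot": TCP orientation; "wrist_force": force on the tool from outside, world axes, zero at the start; "torque": the same for the moment, N m; "opening": opening from 0.0 (shut) to 1.0 (fully open); "grasp_force": force on a finger pad.
Only numpy, scipy, OpenCV 4.12 (cv2) and the standard library are available. Lean on these libraries where they do the work, as an engineer would, in place of code of your own. Each camera call takes 0.05 s, during which the arm holds its last target. There are 200 camera calls.

## Task

The tall controller case on the fixture table is to be lifted out next. Tip it back on its rear bottom edge, without lifting it off the table, until it leans by itself on the sloping rest behind it; then slide the flat lifting blade squarely and centrally under its raised front edge, about 3 cm in, flat on the table, let go and leave it there. Leave the round-footed presser, which has the same handle, where it is.

Things in the scene. Friction and masses are not known exactly. Their poses are not given: they have to be found in the camera images.
- case: Tall aluminium controller case, ribbed sides, grey front cover: 64 deep (x) x 110 wide (y) x 150 mm high, 0.55 to 0.9 kg, loose. Origin: middle of its REAR BOTTOM edge; front face at x = -64 mm, x points to the rest, z up. Pushed back high on its front (about 3 N) it tips on that edge, balances at 23 deg, then leans stably at 33 deg: front bottom edge 35 mm up, 54 mm before the rear edge.
- rest: Sloping rest fixed to the table behind the case: two slanted aluminium rails on a steel foot, 110 mm wide, 115 mm high. Origin: on the table, middle of the rails' front foot, 1 to 4 mm behind the case's rear bottom edge. x level, away from the case and parallel to its x; the slope leans 33 deg from vertical towards +x.
- blade: Lifting blade, loose, 0.3 kg: flat steel plate 112 long (x) x 80 wide (y) x 4 mm thick with an upright black bar handle near its back. Origin: middle of the LEADING edge, underside; the plate runs from x = 0 to -112 mm. Handle: centred at x = -90, y = 0, 16 mm thick (x), 40 mm wide (y), top 74 mm up. Lies left or right of the case.
- presser: Presser, a bystander: the same upright black bar handle (16 x 40 mm, top 82 mm up) on a thick round steel foot, 72 mm in diameter, 12 mm thick. Loose, 0.4 kg, on the other side of the case from the blade. Origin: centre of the foot's underside.
There are look-alikes about, which are no part of the job. What is shaped like the blade but green or turquoise is not meant. What is shaped like the case but yellow is not meant.

How it is judged:
On the way, in this order (a step that is already met when the one before it is completed fails the run):
1. the case is tipped back on its rear edge and leans on the rest (angle between case's own z axis and vertical between 0.48 and 0.68 rad and x of case in the frame of rest between -0.02 and 0.015 m and y of case in the frame of rest between -0.03 and 0.03 m and height (world z) of case below 0.015 m), for 0.2 s.
2. the blade's leading edge is under the raised front of the leaning case (all of step 1 and x of blade in the frame of case between -0.035 and 0.01 m and y of blade in the frame of case between -0.02 and 0.02 m), for 0.2 s.
At the end, for the whole second after the job is handed in: Case still, leaning 27 to 39 deg, rear edge within 15 mm of the table, -20 to +15 mm from the rest's foot, 30 mm of its middle. Blade still, flat (6 deg, edge below 12 mm), leading edge 12 mm or more under the case, within 20 mm of the case's middle, square to 11 deg (all of step 2 and angle between the y axis of blade and the y axis of case, either way round below 0.2 rad and height (world z) of blade below 0.012 m and angle between blade's own z axis and vertical below 0.1 rad and linear speed of each of case, blade below 0.02 m/s); the robot touches nothing.
It fails at once if the case is lifted off the table (rear bottom edge higher than 30 mm) (height (world z) of case above 0.03 m).
It fails at once if the presser is moved by more than 30 mm (distance of presser from where it was at the start of the episode above 0.03 m).
It also fails if it takes over 53 s, if anything falls off the work surface, if the arm or the gripper's body presses on something with over 40 N, if the wrist force passes 120 N, or if a joint passes its speed limit or range.

## Working session

There is one attempt and no reset: what is moved stays moved. The work goes in short steps, Python scripts to look and compute and a shell command to move; the robot and the scene stay as the last step left them, time stands still between calls to the robot, and variables do not carry over. Pictures are saved under pics/ and viewed, at most 11 in all, crops included, and the job is handed in when it is done.

```bash
mkdir -p pics; ls
cat > h.py <<'E'
import numpy as np,cv2
from bench import *
def shot(n,f=None):
    p=camera(n)
    if f: cv2.imwrite('pics/'+f,p['frame'][:,:,::-1])
    return p
def proj(p,X):
    E=np.linalg.inv(np.array(p['extrinsics'])); X=np.atleast_2d(X)
    c=(E[:3,:3]@X.T).T+E[:3,3]; c=c*[1,-1,-1]
    return cv2.projectPoints(c,np.zeros(3),np.zeros(3),np.array(p['mtx']),np.array(p['distortion'],float))[0][:,0]
def ray(p,uv,z):
    u=cv2.undistortPoints(np.array(uv,float).reshape(-1,1,2),np.array(p['mtx']),np.array(p['distortion'],float))[:,0]
    E=np.array(p['extrinsics']); d=np.c_[u[:,0],-u[:,1],-np.ones(len(u))]@E[:3,:3].T; o=E[:3,3]
    return o+d*((z-o[2])/d[:,2])[:,None]
E
python3 - <<'E'
from h import *
for c in ['scene','side']:
    p=shot(c,c+'1.png')
    print(c,np.round(np.array(p['extrinsics'])[:3,3],2))
    for n in ['case','rest','blade','presser']:
        for r in spot_in(p,n)[:4]: print(n,round(r['confidence'],2),np.round(r['xyz'],3),proj(p,r['xyz']).round()[0])
o=get_obs();print(o)
E
```

```text
pics
scene [ 1.07 -0.01  0.63]
case 0.65 [0.619 0.008 0.119] [317. 265.]
case 0.56 [0.48  0.188 0.112] [430. 200.]
case 0.46 [ 0.452 -0.276  0.009] [152. 238.]
rest 0.65 [ 0.716 -0.033  0.045] [288. 358.]
blade 0.84 [ 0.368 -0.134  0.002] [237. 207.]
blade 0.79 [ 0.671 -0.2    0.004] [174. 347.]
presser 0.85 [0.586 0.254 0.023] [474. 288.]
side [ 0.42 -0.75  0.63]
case 0.86 [ 0.584 -0.039  0.116] [356. 211.]
case 0.65 [0.44  0.165 0.098] [270. 165.]
rest 0.72 [ 0.688 -0.05   0.044] [409. 243.]
blade 0.93 [ 0.462 -0.282  0.002] [299. 369.]
blade 0.71 [ 0.361 -0.162  0.006] [233. 314.]
blade 0.66 [ 0.656 -0.227  0.008] [414. 329.]
presser 0.9 [0.568 0.234 0.01 ] [326. 181.]
{'time_s': 0.5, 'q': array([ 9.66688376e-01,  1.80811176e-01,  1.60707028e+00,  3.71426402e-05,
        1.35380312e+00, -2.06317813e-01]), 'dq': array([-5.92391535e-04, -9.85757682e-04, -1.30371903e-03, -2.93576281e-04,
       -7.22845431e-04, -3.14591880e-05]), 'joint_efforts': array([-8.95142621e-04, -4.44447434e+01, -3.51365840e+01, -3.32492582e-04,
        1.89353414e-03,  1.20306197e-05]), 'eef_pos': array([0.22271703, 0.53009489, 0.25624815]), 'eef_rot': array([-3.47849740e-05,  1.97590224e-01,  9.80284704e-01, -3.50885456e-05]), 'wrist_force': array([-0.19426758,  0.19314377,  0.89224588]), 'torque': array([ 0.01055949,  0.00342943, -0.06912933]), 'grasp_force': 0.0, 'opening': 0.9974365020898339}
```

View pics/scene1.png

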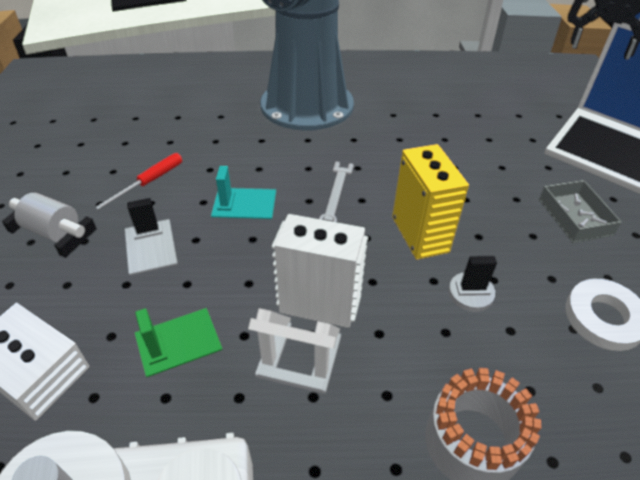

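View pics/side1.png

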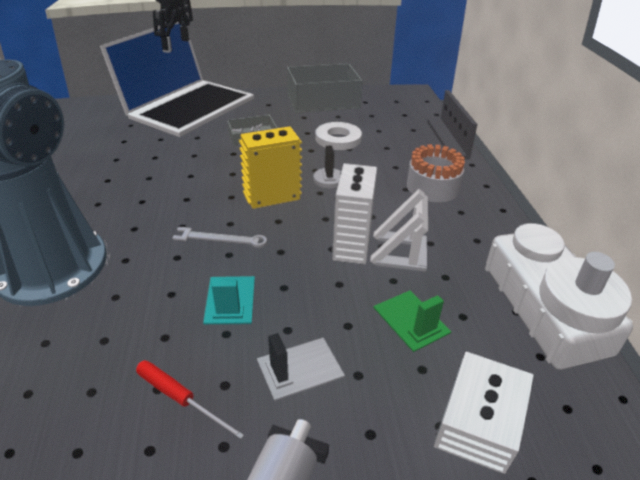

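Candidates:
- **Blade:** steel with black handle at scene (150,243) / side (299,369) fits. Turquoise at scene (243,200) and green at scene (178,340) are look-alikes.
- **Case:** grey-white, in front of the rest, at scene (320,265) / side (355,211) fits. The yellow one at scene (430,200) is a look-alike, and the white box at scene (40,360) has no rest.
- **Presser:** scene (474,285).

Next I'll check these in an enlarged crop.

Run:
```python
import cv2
a=cv2.imread('pics/scene1.png')[190:395,115:385]; cv2.imwrite('pics/c1.png',cv2.resize(a,None,fx=2.9,fy=2.9,interpolation=cv2.INTER_CUBIC))
a=cv2.imread('pics/side1.png')[155:400,245:445]; cv2.imwrite('pics/c2.png',cv2.resize(a,None,fx=2.4,fy=2.4,interpolation=cv2.INTER_CUBIC))
```

```text
(no output)
```

View pics/c1.png

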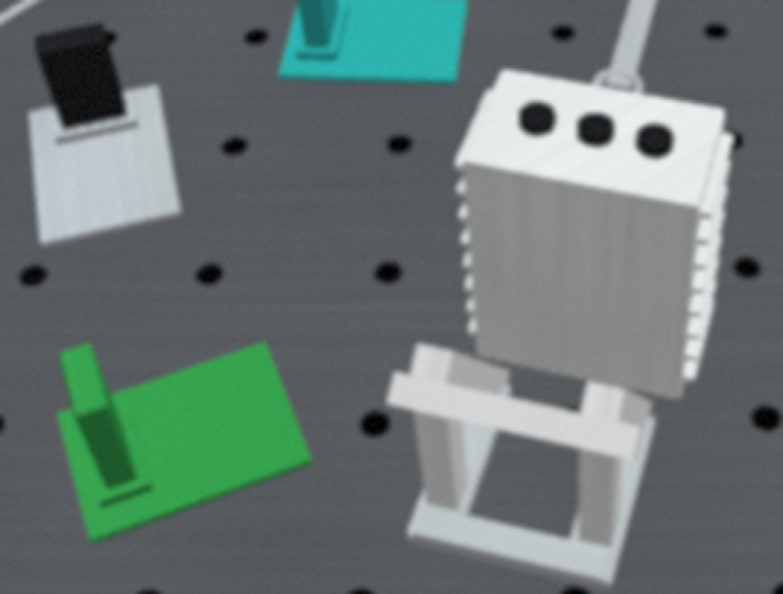

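View pics/c2.png

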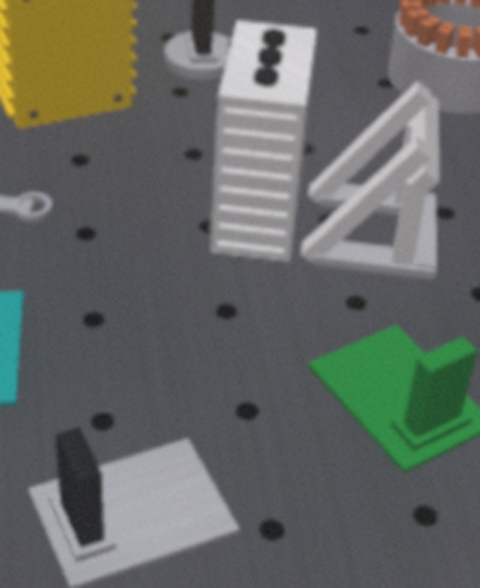

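The crops confirm it. Blade: steel plate with black handle, crop 1 (105,160), leading edge facing +x. Case: grey-white, directly in front of the rest. Now I'll fit poses from the corner pixels in both views.

Run:
```python
from h import *
from scipy.optimize import least_squares
S=shot('scene');D=shot('side')
sc=lambda L:np.array(L)/2.9+[115,190]-0.3
sd=lambda L:np.array(L)/2.4+[245,155]-0.3
def fit(M,a,b,x0):
    def W(v): 
        c,s=np.cos(v[2]),np.sin(v[2]); return np.c_[v[0]+c*M[:,0]-s*M[:,1],v[1]+s*M[:,0]+c*M[:,1],M[:,2]]
    f=lambda v:np.r_[(proj(S,W(v))-a).ravel(),(proj(D,W(v))-b).ravel()]
    r=least_squares(f,x0); return r.x, np.abs(r.fun).max(), r.fun.round(1)
h=.15
print('case',*fit(np.array([[-.064,-.055,h],[-.064,.055,h],[0,.055,h],[0,-.055,h]]),sc([[500,70],[727,110],[700,208],[457,163]]),sd([[219,97],[238,22],[317,28],[303,104]]),[.62,0,0]))
h=.004
print('blade',*fit(np.array([[-.112,-.04,h],[-.112,.04,h],[0,.04,h],[0,-.04,h]]),sc([[28,112],[160,86],[180,212],[40,242]]),sd([[70,585],[30,488],[190,440],[238,528]]),[.5,-.28,0]))
print('rest foot',ray(D,sd([[302,252],[310,192]]),0.0))
print('presser',ray(D,sd([[197,65]]),0.01))
```

```text
case [ 0.62423459  0.00301629 -0.27644528] 1.882969287858657 [ 0.3 -0.5 -0.9 -0.2 -0.9 -0.4  1.1 -0.8 -0.1 -1.  -0.2 -1.   0.5 -0.1
  1.9  0.1]
blade [ 0.51812123 -0.26253213  0.28516983] 0.9272822425283493 [ 0.5 -0.3 -0.7 -0.5 -0.4 -0.2 -0.3  0.   0.2  0.  -0.1 -0.6 -0.3 -0.9
  0.7  0.3]
rest foot [[ 0.62036592 -0.03858466  0.        ]
 [ 0.64229385  0.03754581  0.        ]]
presser [[0.56970408 0.23017894 0.01      ]]
```

```bash
cat >> h.py <<'E'
from scipy.spatial.transform import Rotation as R
CS=np.array([.624,.003]);CY=-.276
def rows(x,y,z,ya):
    "tool-frame shift+turn to world TCP x,y,z, tool down with tool y at angle ya (mod pi)"
    o=get_obs(); q=o['eef_rot']; T=R.from_quat([q[1],q[2],q[3],q[0]])
    best=None
    for a in (ya,ya+np.pi):
        Y=np.array([np.cos(a),np.sin(a),0]);Z=np.array([0,0,-1.]);G=R.from_matrix(np.c_[np.cross(Y,Z),Y,Z])
        v=(T.inv()*G).as_rotvec()
        if best is None or np.linalg.norm(v)<np.linalg.norm(best): best=v
    print('t',round(o['time_s'],2),'shift',(T.inv().apply(np.array([x,y,z])-o['eef_pos'])).round(4),'turn',best.round(3),'pos',o['eef_pos'].round(4),'F',o['wrist_force'].round(1),'op',round(o['opening'],3))
def cf(u,v,z,ya=None):
    "case frame (level) u,v"
    c,s=np.cos(CY),np.sin(CY); rows(CS[0]+c*u-s*v,CS[1]+s*u+c*v,z,CY if ya is None else ya)
E
python3 - <<'E'
from h import *
D=shot('side')
w=ray(D,[[262,240],[255,235],[266,241],[180,235]],0.005); c,s=np.cos(CY),np.sin(CY)
print(w.round(3)); d=w[:,:2]-CS; print((d@np.array([[c,-s],[s,c]])).round(3))
cf(-.109,0,.256);cf(-.109,0,.155)
E
```

```text
[[0.415 0.034 0.005]
 [0.402 0.051 0.005]
 [0.423 0.03  0.005]
 [0.25  0.064 0.005]]
[[-0.209 -0.027]
 [-0.227 -0.014]
 [-0.201 -0.029]
 [-0.376 -0.043]]
t 0.65 shift [-4.659e-01 -3.438e-01  3.000e-04] turn [ 0.    -0.     1.449] pos [0.2227 0.5301 0.2563] F [-0.4 -0.5 -0.6] op 0.997
t 0.65 shift [-0.4659 -0.3438  0.1013] turn [ 0.    -0.     1.449] pos [0.2227 0.5301 0.2563] F [-0.4 -0.5 -0.6] op 0.997
```

```bash
python3 -m jog '[-0.466,-0.344,0,0,0,1.449,1, -0.466,-0.344,0,0,0,1.449,1, -0.466,-0.344,0,0,0,1.449,1, -0.466,-0.344,0,0,0,1.449,1, -0.466,-0.344,0,0,0,1.449,1, -0.466,-0.344,0,0,0,1.449,1, -0.466,-0.344,0,0,0,1.449,1, -0.466,-0.344,0,0,0,1.449,1, -0.466,-0.344,0,0,0,1.449,1, -0.466,-0.344,0,0,0,1.449,1, -0.466,-0.344,0.05,0,0,1.449,1, -0.466,-0.344,0.10,0,0,1.449,1, -0.466,-0.344,0.10,0,0,1.449,1]'
python3 - <<'E'
from h import *
shot('side','s2.png'); cf(-.109,0,.155); cf(-.04,0,.155)
E
```

```text
time_s: 2.28
eef_pos: [0.5156, 0.0336, 0.1526]
eef_rot: [-0.003, 0.797, 0.603, -0.003]
wrist_force: [-0.6, 0.1, 0.9]
opening: 0.0
grasp_force: 0.0
t 2.33 shift [-0.0002  0.0014  0.0005] turn [-0.004  0.     0.001] pos [0.5178 0.0333 0.1555] F [0.9 0.6 1.5] op 0.002
t 2.33 shift [-0.0003  0.0704  0.0003] turn [-0.004  0.     0.001] pos [0.5178 0.0333 0.1555] F [0.9 0.6 1.5] op 0.002
```

View pics/s2.png

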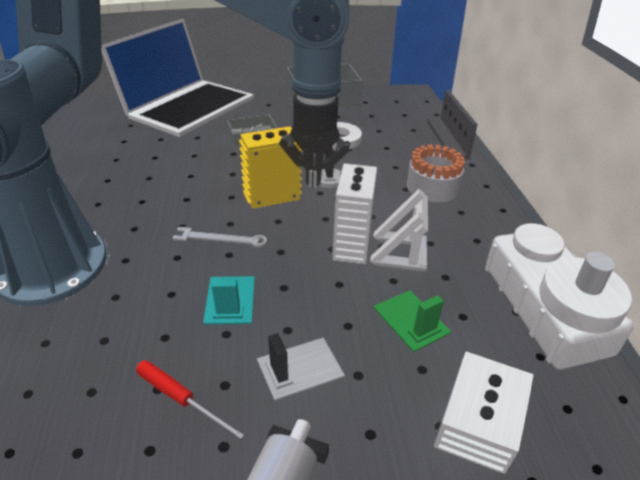

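The closed fingertips are at (315,175), just in front of the case's top front edge. Pushing now.

```bash
python3 -m jog '[0,0.012,0,0,0,0,1, 0,0.02,0,0,0,0,1, 0,0.026,0,0,0,0,1, 0,0.032,0,0,0,0,1, 0,0.038,0,0,0,0,1, 0,0.044,0,0,0,0,1, 0,0.05,0,0,0,0,1, 0,0.055,0,0,0,0,1, 0,0.06,0,0,0,0,1, 0,0.065,0,0,0,0,1]'
python3 - <<'E'
from h import *
p=shot('side','s3.png'); cf(-.012,0,.155)
E
```

```text
time_s: 3.58
eef_pos: [0.582, 0.0146, 0.1563]
eef_rot: [0.0, 0.798, 0.603, 0.0]
wrist_force: [-0.6, -0.0, 1.4]
opening: 0.001
grasp_force: 0.5
t 3.62 shift [0.0004 0.0309 0.0014] turn [ 0.001 -0.    -0.   ] pos [0.5826 0.0144 0.1564] F [ 0.1  0.1 -0.2] op -0.006
```

View pics/s3.png

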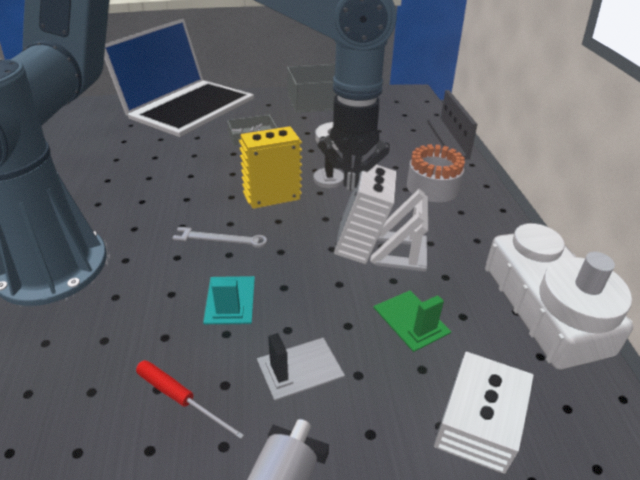

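The case is tipped part way, with its top at (378,178). Continuing slowly past balance, then backing off.

```bash
python3 -m jog '[0,0.005,0,0,0,0,1, 0,0.009,0,0,0,0,1, 0,0.013,0,0,0,0,1, 0,0.017,0,0,0,0,1, 0,0.021,0,0,0,0,1, 0,0.025,0,0,0,0,1, 0,0.029,0,0,0,0,1, 0,0.034,0,0,0,0,1, 0,0.034,0,0,0,0,1, 0,0.034,0,0,0,0,1, 0,0.01,0,0,0,0,1, 0,-0.03,-0.03,0,0,0,1, 0,-0.04,-0.08,0,0,0,1, 0,-0.04,-0.1,0,0,0,1]'
python3 - <<'E'
from h import *
p=shot('side','s4.png')
b=np.array([.518,-.263]);y=.285;h=b-.09*np.array([np.cos(y),np.sin(y)]);print(h)
rows(*h,.256,y);rows(*h,.060,y)
E
```

```text
time_s: 5.38
eef_pos: [0.5435, 0.0259, 0.2597]
eef_rot: [0.002, 0.797, 0.603, 0.002]
wrist_force: [0.2, -0.4, 0.2]
opening: -0.002
grasp_force: 0.0
[ 0.43163045 -0.28830417]
t 5.42 shift [-0.3329 -0.0234  0.0052] turn [ 0.008  0.001 -0.56 ] pos [0.5447 0.0257 0.2617] F [ 1.8 -0.8  2.9] op -0.0
t 5.42 shift [-0.333  -0.0249  0.2012] turn [ 0.008  0.001 -0.56 ] pos [0.5447 0.0257 0.2617] F [ 1.8 -0.8  2.9] op -0.0
```

View pics/s4.png

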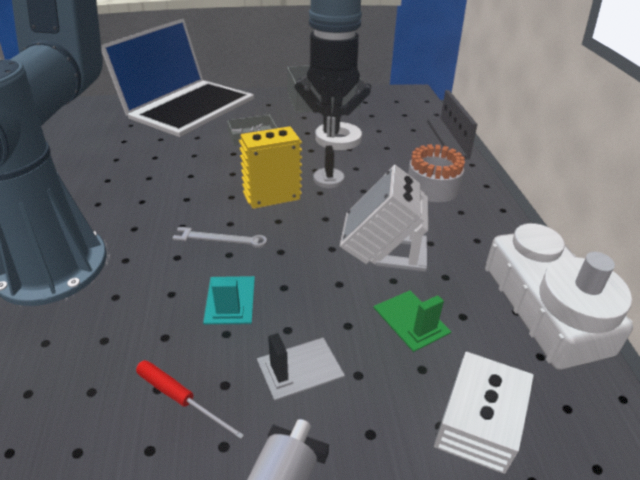

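The case leans on the rest, at (380,215). Now the blade handle.

```bash
python3 -m jog '[-0.333,-0.024,0.005,0,0,-0.56,0, -0.333,-0.024,0.005,0,0,-0.56,0, -0.333,-0.024,0.005,0,0,-0.56,0, -0.333,-0.024,0.005,0,0,-0.56,0, -0.333,-0.024,0.005,0,0,-0.56,0, -0.333,-0.024,0.005,0,0,-0.56,0, -0.333,-0.024,0.005,0,0,-0.56,0, -0.333,-0.024,0.06,0,0,-0.56,0, -0.333,-0.024,0.12,0,0,-0.56,0, -0.333,-0.024,0.15,0,0,-0.56,0, -0.333,-0.024,0.18,0,0,-0.56,0, -0.333,-0.024,0.2,0,0,-0.56,0, -0.333,-0.024,0.2,0,0,-0.56,0]'
python3 - <<'E'
from h import *
p=shot('side','s5.png')
import cv2; a=p['frame'][240:440,180:420,::-1]; cv2.imwrite('pics/c5.png',cv2.resize(a,None,fx=2.5,fy=2.5))
rows(.4316,-.2883,.06,.285)
E
```

```text
time_s: 7.05
eef_pos: [0.4284, -0.2859, 0.0543]
eef_rot: [-0.002, 0.6, 0.8, 0.001]
wrist_force: [-0.7, 0.7, -0.1]
opening: 0.996
grasp_force: 0.0
t 7.1 shift [-0.0021  0.0019 -0.0044] turn [-0.001 -0.002 -0.   ] pos [ 0.4291 -0.2868  0.0556] F [ 0.1 -0.2 -0.2] op 1.001
```

View pics/c5.png

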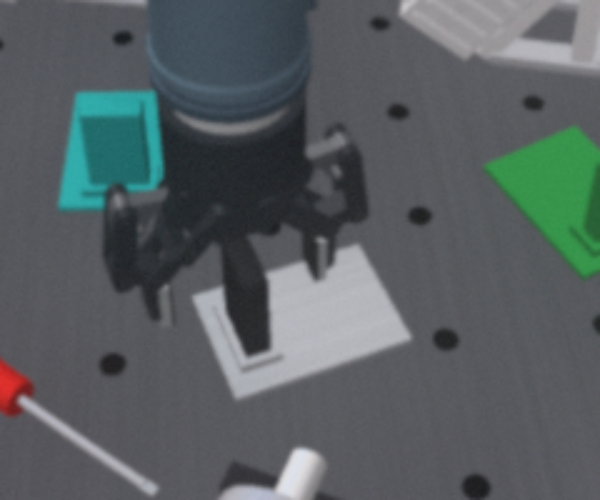

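The handle, at crop (248,295), stands between the open fingers at (165,300) and (320,260). Closing.

```bash
python3 -m jog '[0,0,0,0,0,0,1, 0,0,0,0,0,0,1, 0,0,0,0,0,0,1, 0,0,0,0,0,0,1, 0,0,0,0,0,0,1, 0,0,0,0,0,0,1]'
python3 - <<'E'
from h import *
p=shot('scene','s6.png');q=shot('side')
rows(.4316,-.2883,.06,.285)
for r in (p,q):
  for s in spot_in(r,'case')[:3]: print(np.round(s['xyz'],3),s['confidence'])
# target handle position: leading at u=-.070 then -.022
for u in (-.072,-.022): cf(u-.09,0,.06); cf(u-.09,0,.11)
E
```

```text
time_s: 7.85
eef_pos: [0.4298, -0.2885, 0.0568]
eef_rot: [0.001, 0.6, 0.8, 0.0]
wrist_force: [2.4, 1.5, 4.8]
opening: 0.18
grasp_force: 61.9
t 7.95 shift [-0.0003  0.0018 -0.0033] turn [ 0.001  0.001 -0.001] pos [ 0.4297 -0.2885  0.0567] F [1.1 1.6 5.3] op 0.179
[ 0.682 -0.005  0.139] 0.98
[0.479 0.186 0.112] 0.7
[ 0.634 -0.046  0.108] 0.57
[0.385 0.198 0.149] 0.38
t 8.05 shift [ 0.3114  0.1309 -0.0034] turn [0.001 0.001 0.56 ] pos [ 0.4297 -0.2885  0.0568] F [2.6 2.1 5.1] op 0.18
t 8.05 shift [ 0.3114  0.1309 -0.0534] turn [0.001 0.001 0.56 ] pos [ 0.4297 -0.2885  0.0568] F [2.6 2.1 5.1] op 0.18
t 8.05 shift [ 0.2849  0.1732 -0.0034] turn [0.001 0.001 0.56 ] pos [ 0.4297 -0.2885  0.0568] F [2.6 2.1 5.1] op 0.18
t 8.05 shift [ 0.2848  0.1733 -0.0534] turn [0.001 0.001 0.56 ] pos [ 0.4297 -0.2885  0.0568] F [2.6 2.1 5.1] op 0.18
```

```bash
python3 -m jog '[0,0,-0.05,0,0,0,1, 0,0,-0.10,0,0,0,1, 0.326,0.107,-0.10,0,0,0.56,1, 0.326,0.107,-0.10,0,0,0.56,1, 0.326,0.107,-0.10,0,0,0.56,1, 0.326,0.107,-0.10,0,0,0.56,1, 0.326,0.107,-0.10,0,0,0.56,1, 0.326,0.107,-0.10,0,0,0.56,1, 0.326,0.107,-0.10,0,0,0.56,1, 0.315,0.124,-0.10,0,0,0.56,1, 0.315,0.124,-0.06,0,0,0.56,1, 0.315,0.124,-0.03,0,0,0.56,1, 0.315,0.124,-0.015,0,0,0.56,1, 0.315,0.124,-0.015,0,0,0.56,1]'
python3 - <<'E'
from h import *
import cv2
a=shot('side')['frame'][130:330,230:470,::-1]; cv2.imwrite('pics/c7.png',cv2.resize(a,None,fx=3,fy=3,interpolation=cv2.INTER_CUBIC))
cf(-.072-.09,0,.0568);cf(-.022-.09,0,.0568)
E
```

```text
time_s: 9.8
eef_pos: [0.4591, 0.0484, 0.0703]
eef_rot: [-0.001, 0.798, 0.603, -0.001]
wrist_force: [0.2, -0.2, -3.1]
opening: 0.179
grasp_force: 60.9
t 9.85 shift [0.001  0.0081 0.0145] turn [-0.001  0.    -0.001] pos [0.4601 0.0484 0.0713] F [ 0.3 -0.  -2.5] op 0.178
t 9.85 shift [0.001  0.0581 0.0145] turn [-0.001  0.    -0.001] pos [0.4601 0.0484 0.0713] F [ 0.3 -0.  -2.5] op 0.178
```

View pics/c7.png

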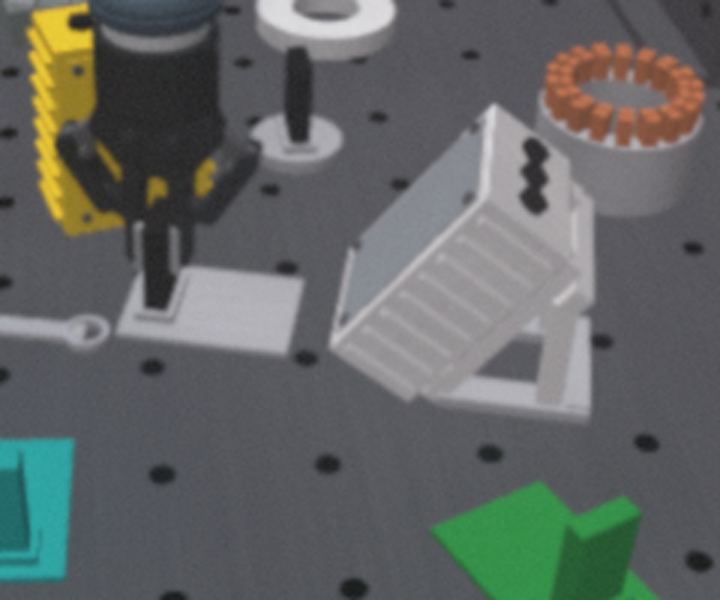

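The blade is held level in front of the case, leading edge from crop (303,278) to (287,354). The case's near rear bottom corner is at (408,400) and its near front bottom corner at (333,348). Next I'll turn these into case-frame numbers.

Run:
```python
from h import *
D=shot('side'); g=lambda L:np.array(L)/3+[230,130]-.3
c,s=np.cos(CY),np.sin(CY);M=np.array([[c,-s],[s,c]])
f=lambda L,z:((ray(D,g(L),z)[:,:2]-CS)@M).round(4)
print('blade',f([[303,278],[287,354],[117,333]],.018))
print('rear -y',f([[408,400]],0),'front -y',f([[333,348]],.035))
print('toptop -y/+y rear', f([[575,272],[575,180]],.126),'topfront -y,+y',f([[483,212],[492,104]],.161))
```

```text
blade [[-0.0816  0.0391]
 [-0.08   -0.0431]
 [-0.1913 -0.0426]]
rear -y [[-0.0005 -0.0524]] front -y [[-0.0502 -0.0524]]
toptop -y/+y rear [[ 0.0867 -0.0702]
 [ 0.0867  0.0277]] topfront -y,+y [[ 0.0305 -0.0722]
 [ 0.0304  0.0494]]
```

```bash
python3 -m jog '[0,0,0.006,0,0,0,1, 0,0.004,0.012,0,0,0,1, 0,0.014,0.013,0,0,0,1, 0,0.024,0.013,0,0,0,1, 0,0.034,0.013,0,0,0,1, 0,0.044,0.013,0,0,0,1, 0,0.052,0.013,0,0,0,1, 0,0.058,0.014,0,0,0,1, 0,0.058,0.0145,0,0,0,1, 0,0.058,0.0145,0,0,0,1]'
python3 - <<'E'
from h import *
import cv2
D=shot('side');a=D['frame'][130:330,230:470,::-1]; cv2.imwrite('pics/c8.png',cv2.resize(a,None,fx=3,fy=3,interpolation=cv2.INTER_CUBIC))
cf(-.022-.09,0,.0568)
E
```

```text
time_s: 11.15
eef_pos: [0.5158, 0.0331, 0.0568]
eef_rot: [0.0, 0.798, 0.603, -0.0]
wrist_force: [0.5, -0.0, -2.4]
opening: 0.179
grasp_force: 61.2
t 11.2 shift [ 0.0005  0.0005 -0.    ] turn [-0.  0.  0.] pos [0.5157 0.0332 0.0568] F [ 0.4 -0.3 -2.5] op 0.178
```

View pics/c8.png

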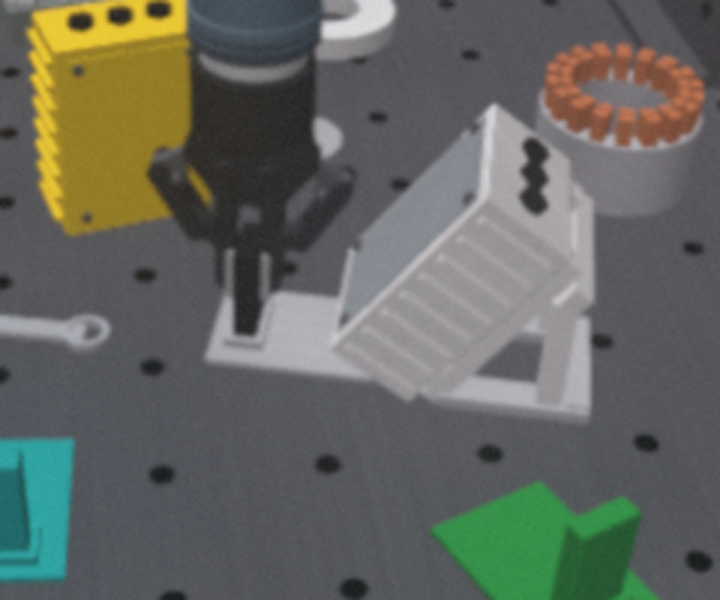

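The blade is under the case, but the wrist still carries about 2.4 N, so it hovers slightly. Lowering until it rests.

```bash
python3 -m jog '[0,0,0.001,0,0,0,1, 0,0,0.002,0,0,0,1, 0,0,0.002,0,0,0,1]'
```

```text
time_s: 11.58
eef_pos: [0.5159, 0.0332, 0.0567]
eef_rot: [-0.0, 0.798, 0.603, -0.0]
wrist_force: [-7.3, 1.1, 16.9]
opening: 0.178
grasp_force: 63.7
```

```bash
python3 -m jog '[0,0,-0.001,0,0,0,1, 0,0,-0.001,0,0,0,0.7, 0,0,-0.001,0,0,0,0.65, 0,0,-0.001,0,0,0,0.65, 0,0,-0.001,0,0,0,0.65, 0,0,-0.001,0,0,0,0.65]'; python3 -m jog '[0,0,-0.01,0,0,0,0.65, 0,0,-0.03,0,0,0,0.65, 0,0,-0.06,0,0,0,0.65, 0,0,-0.12,0,0,0,0.65, 0,-0.05,-0.17,0,0,0,0.65, 0,-0.10,-0.2,0,0,0,0.65, 0,-0.10,-0.2,0,0,0,0.65, 0,-0.10,-0.2,0,0,0,0.65]'
python3 - <<'E'
from h import *
import cv2
D=shot('side');a=D['frame'][130:330,230:470,::-1]; cv2.imwrite('pics/c9.png',cv2.resize(a,None,fx=3,fy=3,interpolation=cv2.INTER_CUBIC))
E
```

```text
time_s: 12.32
eef_pos: [0.5158, 0.0331, 0.0557]
eef_rot: [-0.0, 0.798, 0.603, -0.0]
wrist_force: [-0.6, -0.5, -0.6]
opening: 0.35
grasp_force: 0.0
time_s: 13.32
eef_pos: [0.42, 0.0603, 0.2564]
eef_rot: [0.001, 0.798, 0.603, 0.001]
wrist_force: [0.8, -0.6, 0.1]
opening: 0.35
grasp_force: 0.0
```

View pics/c9.png

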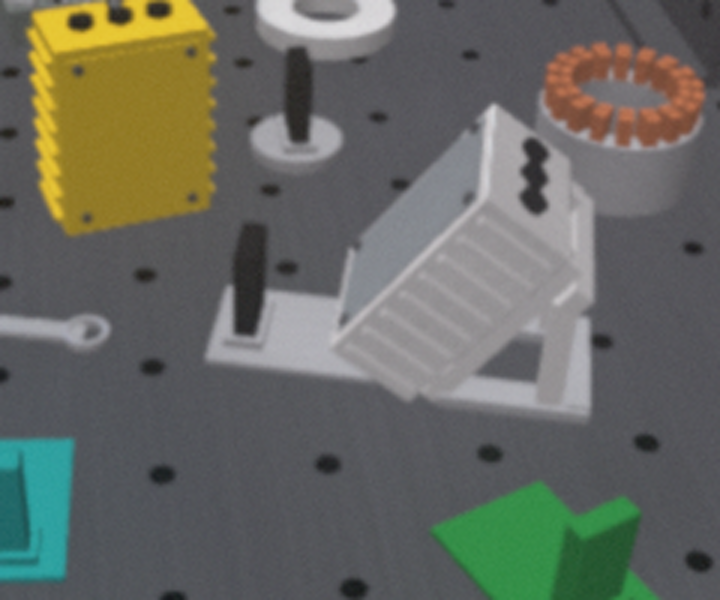

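The blade lies flat under the leaning case, its handle free at (250,280), and the presser is where it was at (297,140). Handing in.

```bash
python3 -c "
from bench import *
print(hand_in())"
```

```text
the job is handed in; nothing more can be done
None
```

I tipped the case back onto the rest and slid the blade flat, square and about 3 cm under its raised front edge. The gripper let go and backed away, the presser was not moved, and I handed the job in at about 13 s; the hand-in call returned no verdict.

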